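# Hold a zirconia blank in the shade-check stand behind two crowns

## Task

First set the red wax puck with the two crowns upright on the middle of the narrow post of the shade-check stand and let go of it. Then take the thinner zirconia blank (the one in the green rack) out of its rack, lower it upright through the slot in the stand's blue guard, until it is half-way in (its middle level with the guard's top face), and finish while still holding it there, still and without pressing it hard against the guard. Leave the thicker blank in the grey rack and the plaster models where they are.

Things in the scene. Friction and masses are not known exactly. Their poses are not given: they have to be found in the camera images.
- puck_centre (a point): Centre of the round red wax body of the puck (half-way up it): 36 mm across, 13 mm high, so its underside is 6.5 mm below this point. Two tooth-coloured crowns stand on it, to 24 mm above the underside (they have no solid collider; grip the red rim, any direction round it serves). Loose, about 35 g, starts upright on the desk; z axis up.
- puck: The same red wax puck; origin at the centre of its underside.
- post_top (a point): Centre of the flat round black rubber top of the narrow post of the stand, 26 mm across, 60 mm above the desk. The post stands at the stand's front, 100 mm in front of the slot. Axes as the stand's: x from the post towards the slot, z up.
- slot_mouth (a point): Centre of the slot's mouth, in the plane of the top face of the blue guard, 100 mm above the desk. The slot is 18 mm wide along this frame's x and 102 mm long along its y, which leaves 2 mm on every side of the blank; its upper edges have a 3 mm chamfer. The guard plate is 8 mm thick, 54 mm along x and 136 mm along y; below it the room is free down to the base, 90 mm below this point. z up.
- stand: Shade-check stand, fixed to the desk: grey base 170 x 136 x 10 mm with the steel post in front and the blue slotted guard on two aluminium cheeks behind, thin grey back wall. Origin at the centre of the base's underside on the desk; x points from the post to the slot, y along the slot, z up.
- blank_centre (a point): Centre of the thinner zirconia blank, an off-white disc 98 mm across, 14 mm thick, about 0.24 kg, loose. z = the disc's axis, level while it stands on edge. It starts on edge in a green rack, centre 55 mm and top 104 mm above the desk. The rack's side plates end 42 mm above the desk, under 1 mm from its faces: lift it straight up. Grip it across its thickness from above, near the top.
- blank: The same thinner blank; origin at the centre of one face, z along the disc's axis through the thickness.
- spare_centre (a point): Centre of the other, thicker, cream-coloured blank (98 mm diameter, 18 mm thick), standing in a grey rack. It does not go into the slot. Leave it alone.
- pink_centre (a point): Pink plaster dental model, 55 x 71 x 36 mm, standing on the desk; point half-way up. Leave it alone.
- white_centre (a point): Small white plaster dental model, 42 x 64 x 31 mm, standing on the desk; point half-way up. Leave it alone.
- resin_centre (a point): Beige and white dental model, 52 x 64 x 38 mm, standing on the desk; point half-way up. Leave it alone.

How it is judged:
By the outcome, as a careful person would: the job done as asked, in the order asked, and still so for the second after the job is handed in, while the arm keeps its last pose, push and grip.
It also fails if it takes over 72 s, if anything falls off the work surface, if the arm or the gripper's body presses on something with over 40 N, if the wrist force passes 120 N, or if a joint passes its speed limit or range.

## Robot

A 6-joint arm with a two-finger parallel gripper is mounted at the origin on a cart in front of the work surface, level with it; the furniture and walls round the work are solid. World frame = base frame: x ahead of the robot, y to its left, z up, the work surface at z = 0. Lengths are in m, angles in rad, forces in N, time in s.
With the tool pointing down it reaches from about 0.35 to 0.85 m from the base axis. Payload 8.1 kg.
Tool frame: the origin (TCP) lies at the very end of the fingers, on their centre line; the grasp point (between the pads) lies robot.tcp_to_grasp behind it (robot.tcp_to_grasp is the distance from the TCP to the grasp point, in m); z points along the fingers, y is the line along which they close (so a half turn about z gives the same grasp; the last joint's range is limited). The gripper opens to 93 mm and grips with 3 to 60 N. Pads are 15 mm wide; open, the fingers measure 128 mm over their backs; the gripper's body (75 mm by 188 mm) begins 65 mm behind the grasp point.
Start: joints at [-1.332, 0.13, 1.488, -0, 1.523, -0.085], TCP at [0.191, -0.569, 0.219] pointing down, gripper open.
Joint ranges: [-2.96, 2.96], [-0.89, 2.26], [0.02, 2.5], [-1.34, 4.48], [0, 2.73], [-2.66, 2.66]. Speed limits (rad/s): [2.39, 2.39, 2.79, 3.14, 3.14, 3.14].

## Interface

Orientations are given as a rotation vector (axis times angle).
In Python, from plant import robot gives the robot as it stands. The module is installed in compiled form; this text tells all that it offers.
- The arm moves only by the shell command python3 -m pendant 'ROWS' [FORCE]. ROWS is JSON, a list that holds one entry, the list of rows, each a list of 5 numbers: the opening, from 0 (shut) to 1 (fully open), then the shift along the tool's x, y, z in cm, then the turn about the tool's z in degrees. In form: [[[fingers, x, y, z, roll], ...]]. A call has 1 to 8 rows; each row shifts and turns the commanded pose from where the row before left it, along the tool's axes as they then stand; what a row does not reach is not made up. A row lasts 1/10 s, in which the tool goes at most 50 mm and 8.59 degrees, less where a joint would pass 70% of its speed; a pose out of reach is approached as far as the arm can. A call is refused whole if a number of a shift passes 5 or a number of a turn 8.59, either way. A call with a gripper value outside its range is refused whole. The fingers move at their own pace and stop on an object; FORCE is the grip in N (left out, the last holds). Time passes only in rows, so rows that do not move let the fingers close. It gives the time, the measured TCP pose, the force, the opening and the grip force at its end, in the units of the state.
- robot.read_state(): the state, without advancing time (a new reading comes with each control period).
- robot.read_camera(name): name is "scene" or "top"; returns a dict with "img" (400x640x3 uint8, blue, green, red), "K" (3x3 intrinsics, pixels), "pose" (4x4, takes a point from camera to world coordinates). Camera axes: x right, y up, looking along -z (the intrinsics and any distortion apply to the point x, -y, -z); pixel columns grow to the right and rows downward; lengths in m; the calibration is good to about 2 mm. A picture is of the moment at which its call begins. There is no depth.
- robot.close_job(): hands the job in; it is judged then, once.
The state is a dict: "t": time; "q": joint angles; "dq": joint speeds; "joint_torque": joint torques, N m; "tool_pos": TCP position; "orientation": TCP orientation; "force": force on the tool from outside, world axes, zero at the start; "wrist_torque": the same for the moment, N m; "opening": finger opening in m; "gripper_force": force on a finger pad.
Only numpy, scipy, OpenCV 4.12 (cv2) and the standard library are available. Lean on these libraries where they do the work, as an engineer would, in place of code of your own. Each camera call takes 0.05 s, during which the arm holds its last target. There are 200 camera calls.

## Working session

There is one attempt and no reset: what is moved stays moved. The work goes in short steps, Python scripts to look and compute and a shell command to move; the robot and the scene stay as the last step left them, time stands still between calls to the robot, and variables do not carry over. Pictures are saved under pics/ and viewed, at most 10 in all, crops included, and the job is handed in when it is done.

```bash
mkdir -p pics
python3 - <<'E'
from plant import robot
import cv2,numpy as np
print(robot.tcp_to_grasp); s=robot.read_state()
for k in('t','tool_pos','orientation','opening','force'):print(k,s[k])
for n in('scene','top'):
    c=robot.read_camera(n);cv2.imwrite(f'pics/{n}0.png',c['img']);print(n,c['K'],np.round(c['pose'],4),[k for k in c])
E
```

```text
0.0188
t 0.0
tool_pos [ 0.19079837 -0.56827016  0.21760462]
orientation [-3.09871940e+00 -5.06130109e-01  2.29124368e-04]
opening 0.09327720908106807
force [-0.36737259 -0.26989202  0.60643706]
scene [[411.3650449    0.         314.88767636]
 [  0.         411.3650449  206.68321089]
 [  0.           0.           1.        ]] [[-0.6743  0.4814 -0.56   -0.1132]
 [-0.7384 -0.4426  0.5087  0.5774]
 [-0.003   0.7566  0.6539  0.8487]
 [ 0.      0.      0.      1.    ]] ['img', 'K', 'pose']
top [[372.85882159   0.         320.19782733]
 [  0.         372.85882159 206.19034183]
 [  0.           0.           1.        ]] [[ 0.0294  0.9971 -0.0703  0.4392]
 [-0.9993  0.0309  0.0202  0.0123]
 [ 0.0223  0.0697  0.9973  1.0773]
 [ 0.      0.      0.      1.    ]] ['img', 'K', 'pose']
```

View pics/scene0.png

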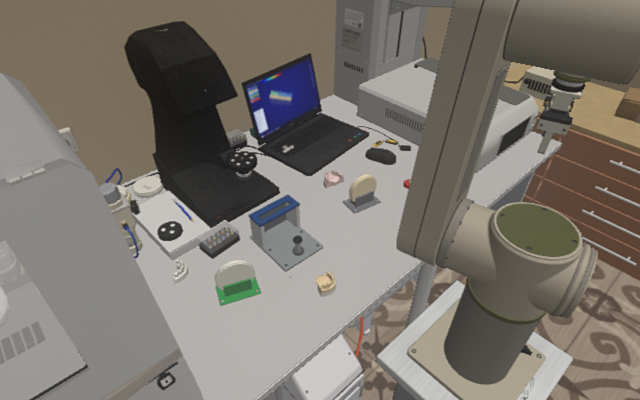

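View pics/top0.png

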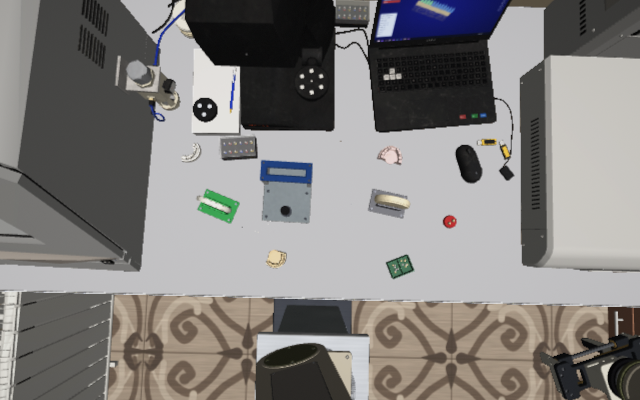

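The scene view has the green rack near (237,280) and the stand near (285,230). In the top view the puck is at (450,222), the post at (286,211), the slot at (286,172) and the thin blank at (213,202). I'll segment next and enlarge the crop.

```bash
cat > h.py <<'E'
import numpy as np,cv2
from plant import robot
def ray(c,u,v,z):
    p=c['pose'];K=c['K'];d=np.array([(u-K[0,2])/K[0,0],-(v-K[1,2])/K[1,1],-1.])
    d=p[:3,:3]@d;o=p[:3,3];return o+d*(z-o[2])/d[2]
def proj(c,X):
    p=c['pose'];X=p[:3,:3].T@(np.array(X)-p[:3,3]);K=c['K']
    return K[0,0]*X[0]/-X[2]+K[0,2],-K[1,1]*X[1]/-X[2]+K[1,2]
def blob(c,m):
    n,l,st,ce=cv2.connectedComponentsWithStats(m.astype(np.uint8))
    return [(tuple(ce[i].round(1)),st[i].tolist()) for i in range(1,n) if st[i,4]>25]
E
python3 - <<'E'
from h import *
c=robot.read_camera('top');im=c['img'];h=cv2.cvtColor(im,cv2.COLOR_BGR2HSV);H,S,V=cv2.split(h)
roi=np.zeros(H.shape,bool);roi[150:285,160:520]=1
for n,m in dict(red=((H<8)|(H>172))&(S>150)&(V>70),blue=(H>100)&(H<120)&(S>130)&(V>60),green=(H>50)&(H<80)&(S>150)).items():
    print(n,blob(c,m&roi))
    if n=='blue':
        ys,xs=np.where(m&roi); r=cv2.minAreaRect(np.c_[xs,ys].astype(np.float32));print(r); B=cv2.boxPoints(r);print([ray(c,*q,.1)[:2].round(4) for q in B],ray(c,*r[0],.1).round(4))
    if n=='green':
        ys,xs=np.where(m&roi); k=xs<300;r=cv2.minAreaRect(np.c_[xs,ys][k].astype(np.float32));print(r);print([ray(c,*q,.02)[:2].round(4) for q in cv2.boxPoints(r)])
print('puck',ray(c,450,222,.0065),'post',ray(c,286,211,.06))
a=cv2.resize(im[150:240,190:323],None,fx=6,fy=6,interpolation=cv2.INTER_CUBIC);cv2.imwrite('pics/crop1.png',a)
E
```

```text
red [((np.float64(449.1), np.float64(221.1)), [444, 216, 12, 12, 96])]
blue [((np.float64(285.5), np.float64(171.4)), [260, 161, 52, 22, 695])]
((285.6689453125, 171.37399291992188), (50.65577697753906, 19.781932830810547), 3.094058036804199)
[array([0.5726, 0.1533]), array([0.6252, 0.1527]), array([0.6224, 0.0189]), array([0.5696, 0.0201])] [0.5974 0.0864 0.1   ]
green [((np.float64(218.9), np.float64(206.0)), [200, 191, 38, 30, 480])]
((218.275146484375, 205.73965454101562), (34.30769348144531, 21.615386962890625), 22.61986541748047)
[array([0.4948, 0.3345]), array([0.5521, 0.3141]), array([0.5174, 0.2231]), array([0.4603, 0.2439])]
puck [ 0.48049154 -0.38624692  0.0065    ] post [0.49488581 0.08457336 0.06      ]
```

View pics/crop1.png

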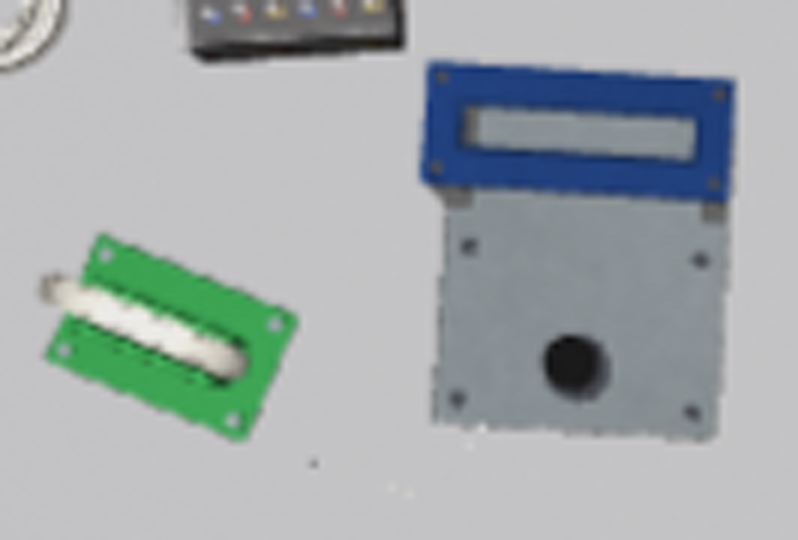

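The crop shows the post top at about (575,362), or full-image (285.4,209.9). The guard is turned about -1.3° and the blank's rack is tilted about -20°. Guard and post agree to within 3 mm, so I'll move above the puck.

```bash
cat >> h.py <<'E'
from scipy.spatial.transform import Rotation as R
def need(X,yaw=None):
    s=robot.read_state();M=R.from_rotvec(s['orientation']).as_matrix()
    d=M.T@(np.array(X)-s['tool_pos'])*100
    y=np.degrees(np.arctan2(M[1,0],M[0,0]))
    print('t',round(s['t'],2),'pos',s['tool_pos'].round(4),'need cm',d.round(2),'yaw',round(y,2),'roll',None if yaw is None else round((y-yaw+90)%180-90,2),'F',s['force'].round(1),'op',round(s['opening'],4),'gf',round(s['gripper_force'],1),'tilt',M[:,2].round(3),'q6',s['q'][5].round(2))
E
python3 -c "
from h import *
c=robot.read_camera('top');p=ray(c,449.1,221.1,.010);print(p);need([p[0],p[1],.1])"
python3 -m pendant '[[[1,2.8,-0.7,-0.3,0],[1,2.8,-0.7,-0.3,0],[1,2.8,-0.7,0,0],[1,2.8,-0.7,0,0],[1,2.8,-0.7,0,0],[1,2.8,-0.7,0,0],[1,2.8,-0.7,0,0],[1,2.8,-0.7,0,0]]]' 20
```

```text
[ 0.48287341 -0.38231566  0.01      ]
t 0.2 pos [ 0.1908 -0.5685  0.218 ] need cm [33.61 -8.34 11.81] yaw 18.55 roll None F [ 0.3 -0.3 -0.4] op 0.0929 gf 0.0 tilt [-0.     0.001 -1.   ] q6 -0.09
t: 1.0
tool_pos: [0.3863, -0.4436, 0.2244]
orientation: [-3.1, -0.506, 0.0]
force: [0.7, -0.6, -0.0]
opening: 0.0929
gripper_force: 0.0
```

```bash
python3 -m pendant '[[[1,2.6,-0.6,3,0],[1,2.6,-0.6,3,0],[1,2.6,-0.6,3,0],[1,2.6,-0.5,2,0],[1,1.0,-0.4,1.2,0],[1,0,0,0,0],[1,0,0,0,0]]]'
python3 - <<'E'
from h import *
c=robot.read_camera('top');d=robot.read_camera('scene')
need([.4829,-.3823,.1])
for cc,n in((c,'top'),(d,'scene')):
    H,S,V=cv2.split(cv2.cvtColor(cc['img'],cv2.COLOR_BGR2HSV))
    for b in blob(cc,((H<8)|(H>172))&(S>150)&(V>60)): print(n,b,ray(cc,*b[0],.009))
u=proj(d,[.4829,-.3823,.03]);print(u);x,y=int(u[0]),int(u[1])
cv2.imwrite('pics/s2.png',np.vstack([cv2.resize(q,(600,300),interpolation=cv2.INTER_CUBIC) for q in (d['img'][y-40:y+40,x-80:x+80],c['img'][180:260,370:530])]))
E
```

```text
t: 1.7
tool_pos: [0.4846, -0.3833, 0.1034]
orientation: [3.1, 0.507, -0.0]
force: [-0.3, -0.8, 0.2]
opening: 0.0926
gripper_force: 0.0
t 1.8 pos [ 0.4848 -0.3841  0.1044] need cm [-0.12 -0.24  0.44] yaw 18.49 roll None F [-0.2  1.   0.4] op 0.0929 gf 0.0 tilt [ 0.002 -0.002 -1.   ] q6 0.5
scene ((np.float64(359.6), np.float64(337.3)), [356, 317, 7, 39, 68]) [0.20023497 0.15636439 0.009     ]
(np.float64(408.5759314767773), np.float64(178.71045877855894))
```

View pics/s2.png

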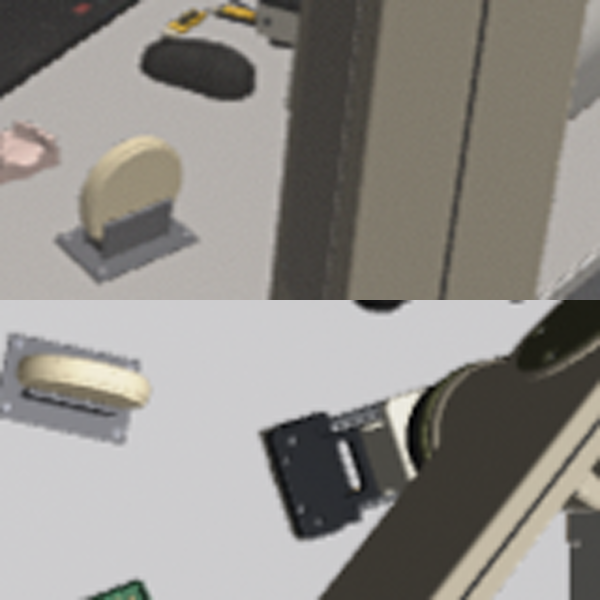

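The arm hides the puck in both views, but nothing stands near the gripper. The jaw margin is ample, so I'll descend and grip.

```bash
python3 -m pendant '[[[1,-0.15,-0.2,3,0],[1,0,0,3,0],[1,0,0,2.5,0],[1,0,0,1.0,0],[1,0,0,0.3,0],[1,0,0,0,0],[0.3,0,0,0,0],[0.1,0,0,0,0]]]' 15
python3 -m pendant '[[[0.1,0,0,0,0],[0.1,0,0,0,0],[0.1,0,0,0,0],[0.1,0,0,0,0],[0.1,0,0,0,0],[0.1,0,0,0,0],[0.1,0,0,0,0]]]' 15
python3 -c "
from h import *
need([.48,-.38,.1])"
```

```text
t: 2.6
tool_pos: [0.4838, -0.3821, 0.0064]
orientation: [3.098, 0.506, 0.003]
force: [0.0, 0.0, -0.3]
opening: 0.0814
gripper_force: 0.0
t: 3.3
tool_pos: [0.4828, -0.3811, 0.0045]
orientation: [-3.1, -0.506, 0.0]
force: [-0.2, 0.7, -0.2]
opening: 0.0344
gripper_force: 14.9
t 3.3 pos [ 0.4828 -0.3811  0.0045] need cm [-0.23 -0.2  -9.55] yaw 18.55 roll None F [-0.2  0.7 -0.2] op 0.0344 gf 14.9 tilt [-0.  0. -1.] q6 0.5
```

```bash
python3 -m pendant '[[[0.1,0,0,-1,0],[0.1,0,0,-2.5,0],[0.1,0,0,-3,0],[0.1,0,0,-4,0],[0.1,0,0,-4,0],[0.1,0.5,-1.5,-3,0],[0.1,1,-2.6,-2,0],[0.1,1,-2.6,0,0]]]' 15
python3 -m pendant '[[[0.1,1.2,-3.2,0,0],[0.1,1.2,-3.2,0,0],[0.1,1.2,-3.2,0,0],[0.1,1.2,-3.2,0,0],[0.1,1.2,-3.2,0,0],[0.1,1.2,-3.2,0,0],[0.1,1.2,-3.2,0,0],[0.1,1.2,-3.2,0,0]]]'
python3 -m pendant '[[[0.1,1.2,-3.2,0,0],[0.1,1,-2.6,0,0],[0.1,0.8,-2.2,0,0],[0.1,0.4,-1,0,0],[0.1,0,0,0,0],[0.1,0,0,0,0]]]'
python3 - <<'E'
from h import *
need([.497,.087,.1])
E
```

```text
t: 4.1
tool_pos: [0.4869, -0.3106, 0.2051]
orientation: [3.095, 0.504, 0.008]
force: [1.4, -0.7, -0.0]
opening: 0.0345
gripper_force: 14.9
t: 4.9
tool_pos: [0.4947, -0.0351, 0.2006]
orientation: [3.1, 0.506, 0.002]
force: [0.5, -0.2, -0.8]
opening: 0.0347
gripper_force: 14.9
t: 5.5
tool_pos: [0.4985, 0.059, 0.1999]
orientation: [3.1, 0.507, 0.0]
force: [-0.2, -0.2, -0.1]
opening: 0.0346
gripper_force: 14.9
t 5.5 pos [0.4985 0.059  0.1999] need cm [ 0.75 -2.7   9.99] yaw 18.56 roll None F [-0.2 -0.2 -0.1] op 0.0346 gf 14.9 tilt [ 0.    -0.001 -1.   ] q6 1.26
```

Run:
```python
from h import *
d=robot.read_camera('scene');s=robot.read_state()
p=s['tool_pos'];u=proj(d,p);print('tcp px',u,'post px pred',proj(d,[.4975,.087,.06]))
x,y=int(u[0]),int(u[1]);print(x-40,y-40)
a=d['img'][y-40:y+40,x-40:x+40]; i0=cv2.imread('pics/scene0.png');b=i0[215:275,270:330]
cv2.imwrite('pics/s3.png',np.hstack([cv2.resize(a,(400,400),interpolation=cv2.INTER_CUBIC),cv2.resize(b,(400,400),interpolation=cv2.INTER_CUBIC)]))
H,S,V=cv2.split(cv2.cvtColor(d['img'],cv2.COLOR_BGR2HSV))
for q in blob(d,((H<8)|(H>172))&(S>150)&(V>60)): print(q,ray(d,*q[0],p[2]+.004))
g=i0[215:275,270:330].max(axis=2)
for t in (40,50,60):
  print([(b0[0][0]+270,b0[0][1]+215,b0[1]) for b0 in blob(d,g<t)])
i1=cv2.imread('pics/top0.png')[195:225,270:305].max(axis=2)
for t in (40,50,60): print('top',[(b0[0][0]+270,b0[0][1]+195,b0[1]) for b0 in blob(d,i1<t)])
```

```text
tcp px (np.float64(303.88962116730374), np.float64(193.48159337673573)) post px pred (np.float64(297.29525557144996), np.float64(238.5221644494946))
263 153
((np.float64(308.3), np.float64(193.2)), [305, 188, 7, 10, 49]) [0.48811735 0.05310218 0.20381194]
((np.float64(359.6), np.float64(337.3)), [356, 317, 7, 39, 68]) [0.12752287 0.25404006 0.20381194]
[]
[]
[(np.float64(297.2), np.float64(239.5), [24, 22, 8, 6, 34])]
top [(np.float64(284.7), np.float64(210.0), [11, 11, 8, 9, 54])]
top [(np.float64(284.8), np.float64(210.1), [11, 11, 9, 9, 63])]
top [(np.float64(285.0), np.float64(210.1), [11, 11, 9, 9, 67])]
```

View pics/s3.png

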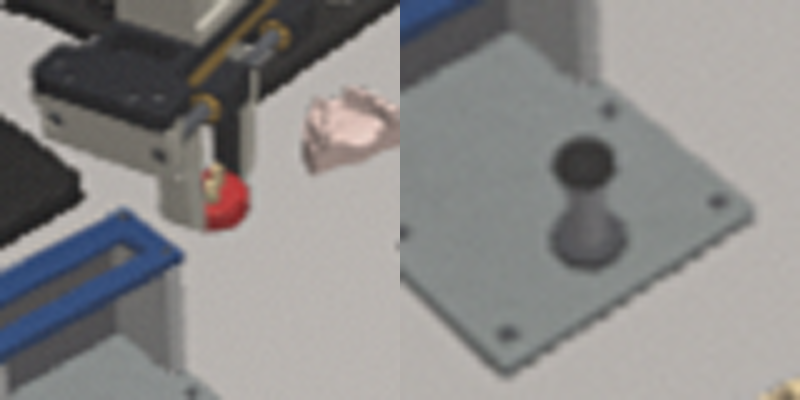

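The left half shows the puck between the fingers, with its right red edge at about pixel 312 and its lower edge at about 198. The right half shows the post top at (297.2,239). I'll solve for how far off-centre the puck sits in the grip.

Run:
```python
from h import *
d=robot.read_camera('scene');s=robot.read_state();M=R.from_rotvec(s['orientation']).as_matrix();p=s['tool_pos']
a=np.linspace(0,2*np.pi,72)
for o in(-.01,-.005,0,.005):
    P=[proj(d,p+M[:,0]*o+np.array([.018*np.cos(t),.018*np.sin(t),h])) for t in a for h in(-.0045,.0085)]
    P=np.array(P);print(o,P.min(0).round(1),P.max(0).round(1))
c=robot.read_camera('top')
print('post',ray(d,297.2,238.9,.06),ray(c,284.9,210.1,.06))
# red strip profile along rows for edge location
print(d['img'][186:201,308,:].tolist()); print(d['img'][193,300:318,:].tolist())
```

```text
-0.01 [300.1 187.6] [314.6 200.7]
-0.005 [298.4 187. ] [312.9 200.1]
0 [296.6 186.4] [311.1 199.5]
0.005 [294.9 185.8] [309.4 198.9]
post [0.49658914 0.08811619 0.06      ] [0.49725137 0.08765544 0.06      ]
[[54, 59, 73], [62, 66, 129], [69, 79, 167], [69, 76, 169], [63, 64, 182], [61, 61, 187], [60, 60, 187], [62, 63, 188], [61, 62, 182], [54, 54, 159], [49, 48, 136], [42, 42, 124], [70, 70, 124], [166, 169, 174], [180, 184, 186]]
[[106, 114, 117], [117, 124, 127], [121, 129, 132], [109, 115, 132], [90, 103, 135], [80, 99, 134], [73, 85, 151], [64, 66, 176], [62, 63, 188], [58, 60, 182], [56, 56, 165], [49, 48, 149], [69, 70, 138], [151, 154, 166], [178, 182, 184], [177, 181, 185], [173, 177, 181], [174, 179, 182]]
```

```bash
python3 -c "
from h import *
need([.4998,.0888,.0665])"
```

```text
t 5.65 pos [0.4985 0.0586 0.1997] need cm [ 1.08 -2.83 13.32] yaw 18.48 roll None F [ 0.4 -0.1 -0.6] op 0.0348 gf 14.9 tilt [-0. -0. -1.] q6 1.26
```

```bash
python3 -m pendant '[[[0.1,0.5,-1.4,1,0],[0.1,0.55,-1.4,2,0],[0.1,0,0,3,0],[0.1,0,0,3,0],[0.1,0,0,2,0],[0.1,0,0,1.2,0],[0.1,0,0,0.5,0],[0.1,0,0,0,0]]]' 15
python3 -m pendant '[[[0.1,0,0,0.2,0],[0.1,0,0,0,0],[0.1,0,0,0,0]]]'
python3 - <<'E'
from h import *
need([.4998,.0888,.0645])
d=robot.read_camera('scene');cv2.imwrite('pics/s4.png',cv2.resize(d['img'][195:275,255:335],(560,560),interpolation=cv2.INTER_CUBIC))
E
```

```text
t: 6.45
tool_pos: [0.4993, 0.0897, 0.0723]
orientation: [-3.1, -0.506, 0.001]
force: [0.9, -0.5, -1.2]
opening: 0.0346
gripper_force: 14.9
t: 6.75
tool_pos: [0.5002, 0.0896, 0.0715]
orientation: [3.1, 0.506, 0.002]
force: [0.1, -0.4, -0.4]
opening: 0.0348
gripper_force: 14.9
t 6.75 pos [0.5002 0.0896 0.0715] need cm [-0.06  0.06  0.7 ] yaw 18.55 roll None F [ 0.1 -0.4 -0.4] op 0.0348 gf 14.9 tilt [ 0.002  0.    -1.   ] q6 1.32
```

View pics/s4.png

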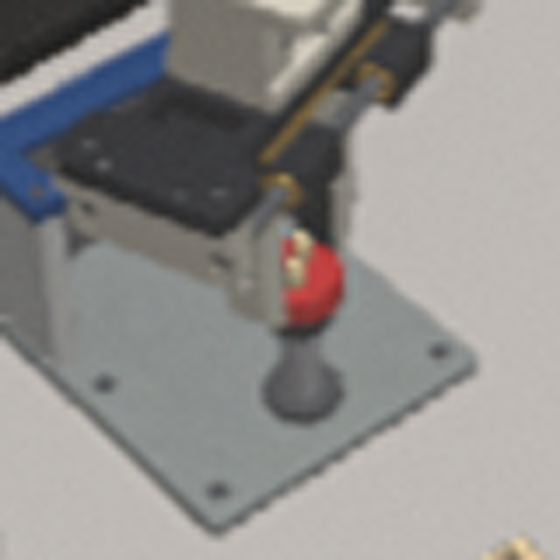

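The puck is just above the post, with its red right edge at about pixel 303.6. Its lateral position looks right, so I'll check it numerically while lowering to contact.

```bash
python3 -m pendant '[[[0.1,0,0,0.3,0],[0.1,0,0,0.2,0],[0.1,0,0,0,0],[0.1,0,0,0,0]]]'
python3 - <<'E'
from h import *
d=robot.read_camera('scene');a=np.linspace(0,2*np.pi,72)
need([.4998,.0888,.0645]);p=robot.read_state()['tool_pos']
for x in(.492,.497,.502):
    P=np.array([proj(d,[x+.018*np.cos(t),.088+.018*np.sin(t),p[2]+h]) for t in a for h in(-.0045,.0085)]);print(x,P.max(0).round(1))
g=d['img'].astype(int);m=np.clip((g[:,:,2]-g[:,:,1]-10)/70,0,1)[225:250,285:312]
print('row-wise right edge',[(r+225,round(285-.5+np.nonzero(m[r]>.5)[0].max()+1+m[r][min(26,np.nonzero(m[r]>.5)[0].max()+1)],1)) for r in range(25) if (m[r]>.5).any()])
E
```

```text
t: 7.2
tool_pos: [0.4993, 0.0895, 0.0655]
orientation: [-3.1, -0.506, 0.001]
force: [0.5, -0.3, -0.2]
opening: 0.0351
gripper_force: 14.9
t 7.25 pos [0.4994 0.0896 0.0655] need cm [0.01 0.09 0.1 ] yaw 18.55 roll None F [-0.8 -1.  -0.6] op 0.0346 gf 14.9 tilt [-0.  0. -1.] q6 1.32
0.492 [305.  244.4]
0.497 [303.8 243.4]
0.502 [302.6 242.4]
row-wise right edge [(231, np.float64(301.5)), (232, np.float64(302.6)), (233, np.float64(303.6)), (234, np.float64(303.8)), (235, np.float64(304.0)), (236, np.float64(304.0)), (237, np.float64(303.8)), (238, np.float64(303.7)), (239, np.float64(303.5)), (240, np.float64(303.5)), (241, np.float64(302.5)), (242, np.float64(300.0))]
```

```bash
python3 -m pendant '[[[0.1,0,0.1,0.1,0],[0.1,0,0,0,0],[0.1,0,0,0,0]]]'
python3 -c "
from h import *
for i in range(3): robot.read_camera('top');need([.4998,.0888,.0645])"
```

```text
t: 7.55
tool_pos: [0.4998, 0.0886, 0.0646]
orientation: [3.101, 0.506, -0.0]
force: [-0.4, 0.5, 0.4]
opening: 0.0347
gripper_force: 14.9
t 7.6 pos [0.4998 0.0886 0.0646] need cm [ 0.01 -0.02  0.01] yaw 18.55 roll None F [-0.3 -0.3 -0.5] op 0.0348 gf 14.9 tilt [-0. -0. -1.] q6 1.32
t 7.65 pos [0.4998 0.0886 0.0647] need cm [ 0.01 -0.02  0.02] yaw 18.55 roll None F [ 0.1 -0.7 -0. ] op 0.0349 gf 14.9 tilt [ 0.  0. -1.] q6 1.32
t 7.7 pos [0.4998 0.0886 0.0647] need cm [ 0.   -0.02  0.02] yaw 18.55 roll None F [-0.2 -0.7 -0.2] op 0.0346 gf 14.9 tilt [ 0.  0. -1.] q6 1.32
```

```bash
python3 -m pendant '[[[0.1,0,0,0.1,0],[0.1,0,0,0,0],[0.1,0,0,0,0]]]'
python3 -m pendant '[[[0.1,0,0,0.1,0],[0.1,0,0,0,0],[0.1,0,0,0,0]]]'
```

```text
t: 8.0
tool_pos: [0.5, 0.0886, 0.0644]
orientation: [3.1, 0.507, 0.0]
force: [-3.6, -0.5, 7.7]
opening: 0.0348
gripper_force: 15.1
t: 8.3
tool_pos: [0.5001, 0.0887, 0.0643]
orientation: [3.1, 0.507, 0.001]
force: [-7.3, -1.2, 13.2]
opening: 0.0349
gripper_force: 15.3
```

Contact with the post is clear at 13 N. I'll ease back and open.

```bash
python3 -m pendant '[[[0.1,0,0,-0.15,0],[0.1,0,0,0,0],[0.42,0,0,0,0],[0.5,0,0,0,0],[0.6,0,0,0,0],[0.75,0,0,0,0],[0.75,0,0,0,0],[0.75,0,0,0,0]]]'
python3 -m pendant '[[[0.75,0,0,0,0],[0.75,0,0,-1,0],[0.75,0,0,-2,0],[0.75,0,0,-3,0],[0.75,0,0,-4,0],[0.75,0,0,-4,0]]]'
python3 -c "
from h import *
need([.507,.279,.2])
d=robot.read_camera('scene');cv2.imwrite('pics/s5.png',cv2.resize(d['img'][195:275,255:335],(560,560),interpolation=cv2.INTER_CUBIC))"
```

```text
t: 9.1
tool_pos: [0.4998, 0.0886, 0.0641]
orientation: [-3.1, -0.506, 0.0]
force: [-0.2, -0.4, -0.3]
opening: 0.069
gripper_force: 0.0
t: 9.7
tool_pos: [0.4993, 0.0886, 0.206]
orientation: [-3.1, -0.506, 0.001]
force: [1.3, 0.5, 0.1]
opening: 0.0698
gripper_force: 0.0
t 9.7 pos [0.4993 0.0886 0.206 ] need cm [  6.79 -17.81   0.6 ] yaw 18.55 roll None F [1.3 0.5 0.1] op 0.0698 gf 0.0 tilt [-0. -0. -1.] q6 1.32
```

View pics/s5.png

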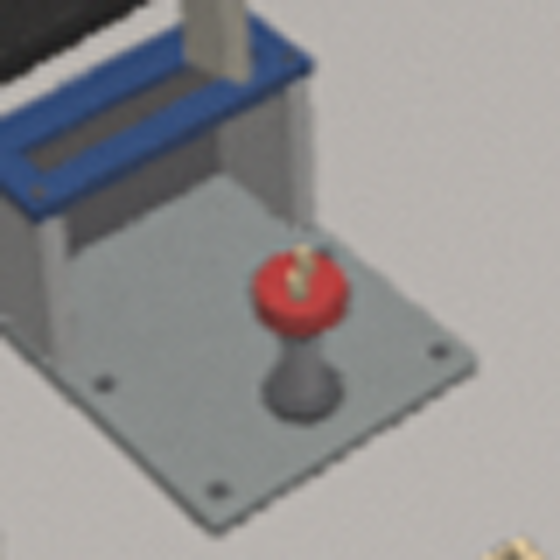

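The puck stands upright and centred on the post, free of the gripper: its red centre is at pixel (297.4,~237) against 297.2 for the post. Next I'll fit the blank's pose from the first two pictures.

```bash
cat > fit.py <<'E'
from h import *
from scipy.optimize import minimize
def disc(x,y,z,yaw,n=60):   # yaw = direction of disc axis
    ax=np.array([np.cos(yaw),np.sin(yaw),0]);tg=np.array([-np.sin(yaw),np.cos(yaw),0]);a=np.linspace(0,2*np.pi,n)
    P=np.array([[x,y,z]+s*.007*ax+.049*(np.cos(t)*tg+np.sin(t)*np.array([0,0,1])) for s in(-1,1) for t in a])
    return P
def render(c,P,box,S=8):
    x0,y0,x1,y1=box;q=np.array([proj(c,p) for p in P]);q=(q-[x0,y0]+.5)*S-.5
    m=np.zeros(((y1-y0)*S,(x1-x0)*S),np.uint8);cv2.fillConvexPoly(m,cv2.convexHull(np.round(q*16).astype(np.int32)),255,cv2.LINE_8,4)
    return cv2.resize(m,(x1-x0,y1-y0),interpolation=cv2.INTER_AREA)/255.
E
python3 - <<'E'
from fit import *
c=robot.read_camera('top');d=robot.read_camera('scene')
t=cv2.imread('pics/top0.png').astype(float);s=cv2.imread('pics/scene0.png').astype(float)
bt=(190,185,245,230);bs=(205,250,270,310)
for n,im,(x0,y0,x1,y1) in(('top',t,bt),('scene',s,bs)):
    g=im[y0:y1,x0:x1]
    print(n,g.shape);
    print(im[203,196:236].astype(int).tolist() if n=='top' else im[272,205:268].astype(int).tolist())
E
```

```text
top (45, 55, 3)
[[195, 194, 194], [195, 193, 194], [196, 194, 195], [182, 187, 180], [128, 167, 117], [82, 162, 59], [72, 140, 52], [79, 135, 65], [119, 158, 116], [175, 198, 182], [206, 216, 216], [221, 228, 228], [226, 230, 230], [226, 230, 231], [228, 231, 232], [230, 234, 234], [231, 234, 235], [230, 234, 234], [227, 230, 231], [204, 210, 211], [192, 199, 200], [199, 211, 209], [179, 205, 185], [148, 190, 147], [105, 164, 96], [71, 133, 54], [65, 129, 46], [75, 146, 54], [78, 153, 56], [77, 151, 55], [80, 157, 58], [83, 163, 60], [84, 164, 60], [84, 164, 60], [83, 164, 60], [84, 164, 60], [84, 165, 61], [84, 165, 61], [107, 165, 86], [151, 165, 133]]
scene (60, 65, 3)
[[173, 176, 180], [173, 177, 182], [173, 177, 180], [172, 177, 180], [171, 175, 180], [171, 174, 180], [171, 175, 180], [173, 177, 180], [173, 176, 180], [174, 179, 182], [172, 176, 180], [155, 161, 166], [145, 154, 156], [140, 150, 154], [149, 157, 161], [153, 162, 166], [144, 155, 158], [140, 148, 152], [137, 146, 149], [137, 146, 149], [137, 148, 150], [140, 148, 152], [138, 147, 150], [139, 148, 151], [140, 147, 151], [138, 147, 151], [139, 148, 150], [139, 147, 151], [140, 149, 152], [138, 148, 151], [140, 148, 152], [139, 147, 151], [139, 148, 151], [139, 149, 151], [137, 147, 150], [140, 148, 152], [137, 147, 149], [138, 147, 151], [138, 146, 150], [139, 147, 151], [137, 145, 148], [138, 148, 150], [140, 149, 151], [138, 146, 150], [138, 146, 149], [137, 145, 149], [140, 147, 151], [138, 147, 150], [137, 146, 149], [140, 148, 152], [163, 168, 172], [174, 177, 181], [173, 177, 181], [171, 175, 180], [172, 177, 180], [172, 176, 180], [173, 176, 181], [174, 178, 181], [173, 177, 181], [172, 177, 181], [172, 177, 179], [170, 173, 178], [172, 176, 180]]
```

Run:
```python
from fit import *
c=robot.read_camera('top');d=robot.read_camera('scene')
t=cv2.imread('pics/top0.png');s=cv2.imread('pics/scene0.png')
D=[]
for cc,im,(x0,y0,x1,y1),desk in((c,t,(192,187,240,225),np.array([195,194,194])),(d,s,(208,255,266,284),np.array([173,177,181]))):
    g=im[y0:y1,x0:x1].astype(float)
    green=np.clip((g[...,1]-g[...,2])/40,0,1)
    nd=np.clip((np.abs(g-desk).max(2)-6)/14,0,1)
    m=nd*(1-green)*(g.max(2)>115)
    D.append((cc,m,(x0,y0,x1,y1)))
def cost(v,idx=(0,1)):
    e=0
    for i in idx:
        cc,m,b=D[i];P=disc(v[0],v[1],.055,v[2]);P[:,2]=np.maximum(P[:,2],.042)
        tg=np.array([-np.sin(v[2]),np.cos(v[2])]);
        P=P[:];e+=((render(cc,P,b)-m)**2).sum()
    return e
for idx in((0,),(1,),(0,1)):
    best=None
    for y0 in(-12,-20,-28):
        r=minimize(cost,[.506,.279,np.radians(y0)],args=(idx,),method='Nelder-Mead',options=dict(initial_simplex=np.array([[.506,.279,np.radians(y0)],[.512,.279,np.radians(y0)],[.506,.285,np.radians(y0)],[.506,.279,np.radians(y0+6)]])))
        if best is None or r.fun<best.fun:best=r
    print(idx,best.x[:2].round(4),np.degrees(best.x[2]).round(2),round(best.fun,1))
v=best.x;o=[]
for cc,m,b in D:
    P=disc(v[0],v[1],.055,v[2]);P[:,2]=np.maximum(P[:,2],.042);r=render(cc,P,b)
    o.append(cv2.resize((np.dstack([m,r,m])*255).astype(np.uint8),(390,300),interpolation=cv2.INTER_NEAREST))
cv2.imwrite('pics/fit.png',np.hstack(o))
```

```text
(0,) [0.5092 0.2839] -20.98 65.1
(1,) [0.507  0.2829] -20.55 58.1
(0, 1) [0.5079 0.283 ] -20.64 133.0
```

View pics/fit.png

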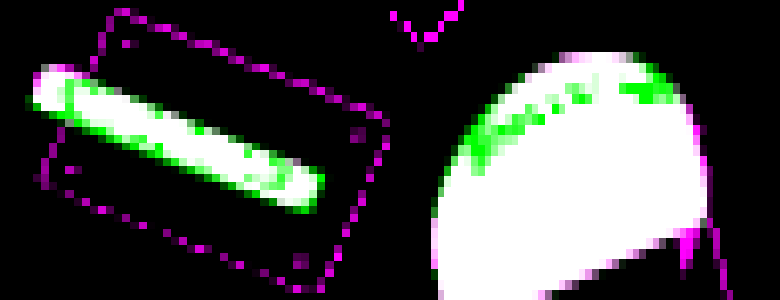

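The fit matches both masks well. The blank's centre is about (0.508,0.283) with its axis at yaw -20.7°, and the two cameras agree to within 2 mm. I'll go above it.

```bash
python3 -m pendant '[[[0.6,0.8,-2.1,0,0],[0.6,1.1,-2.8,0,0],[0.6,1.1,-2.8,0,0],[0.6,1.1,-2.8,0,0],[0.6,1.1,-2.8,0,0],[0.6,1.1,-2.8,0,0],[0.6,0.6,-1.6,0,0],[0.6,0.15,-0.4,0,0]]]' 30
python3 -m pendant '[[[0.6,0,0,0,-8.5],[0.6,0,0,0,-8.5],[0.6,0,0,0,-8.5],[0.6,0,0,0,-8.5],[0.6,0,0,0,-8.5],[0.6,0,0,0,-8.2],[0.6,0,0,0,0],[0.6,0,0,0,0]]]'
python3 -c "
from h import *
need([.508,.2833,.068],69.3)"
```

```text
t: 10.75
tool_pos: [0.5081, 0.2837, 0.2025]
orientation: [3.099, 0.509, -0.004]
force: [0.7, 0.1, -0.2]
opening: 0.0558
gripper_force: 0.0
t: 11.55
tool_pos: [0.509, 0.2817, 0.2038]
orientation: [2.59, 1.778, -0.001]
force: [0.5, 0.1, -0.5]
opening: 0.056
gripper_force: 0.0
t 11.55 pos [0.509  0.2817 0.2038] need cm [ 0.12 -0.15 13.58] yaw 68.95 roll -0.35 F [ 0.5  0.1 -0.5] op 0.056 gf 0.0 tilt [-0.001 -0.001 -1.   ] q6 0.78
```

```bash
python3 -m pendant '[[[0.6,0.1,-0.15,3,-0.35],[0.6,0,0,3,0],[0.6,0,0,3,0],[0.6,0,0,2.5,0],[0.6,0,0,1.5,0],[0.6,0,0,0.55,0],[0.6,0,0,0,0],[0.6,0,0,0,0]]]' 25
python3 -m pendant '[[[0.25,0,0,0,0],[0.2,0,0,0,0],[0,0,0,0,0],[0,0,0,0,0],[0,0,0,0,0],[0,0,0,0,0],[0,0,0,0,0],[0,0,0,0,0]]]' 25
python3 -c "
from h import *
need([.508,.2833,.068],69.3)"
```

```text
t: 12.35
tool_pos: [0.509, 0.2845, 0.0702]
orientation: [2.58, 1.792, 0.003]
force: [0.0, -0.3, 0.2]
opening: 0.056
gripper_force: 0.0
t: 13.15
tool_pos: [0.5079, 0.2841, 0.0686]
orientation: [-2.58, -1.793, 0.0]
force: [-0.1, -0.7, 0.3]
opening: 0.0137
gripper_force: 25.0
t 13.15 pos [0.5079 0.2841 0.0686] need cm [-0.07  0.03  0.06] yaw 69.6 roll 0.3 F [-0.1 -0.7  0.3] op 0.0137 gf 25.0 tilt [-0. -0. -1.] q6 0.78
```

Gripped at 13.7 mm with no side force. I'll lift straight up.

```bash
python3 -m pendant '[[[0,0,0,0,0],[0,0,0,-0.5,0],[0,0,0,-1,0],[0,0,0,-1.5,0],[0,0,0,-2,0],[0,0,0,-2,0],[0,0,0,-2.5,0],[0,0,0,-2.5,0]]]' 40
python3 -m pendant '[[[0,0,0,-2.5,0],[0,0,0,-1.5,0],[0,0,0,0,-7],[0,0,0,0,-7],[0,0,0,0,-5.2],[0,0,0,0,0],[0,0,0,0,0]]]'
python3 -c "
from h import *
need([.597,.0868,.23],88.75)"
```

```text
t: 13.95
tool_pos: [0.508, 0.2842, 0.191]
orientation: [2.58, 1.793, 0.001]
force: [0.0, 0.1, -1.4]
opening: 0.0137
gripper_force: 40.0
t: 14.65
tool_pos: [0.508, 0.2841, 0.2289]
orientation: [2.248, 2.195, 0.0]
force: [0.5, -0.9, -2.8]
opening: 0.0136
gripper_force: 40.0
t 14.65 pos [0.508  0.2841 0.2289] need cm [-19.51   9.37  -0.11] yaw 88.64 roll -0.11 F [ 0.5 -0.9 -2.8] op 0.0136 gf 40.0 tilt [ 0.  0. -1.] q6 0.45
```

```bash
python3 -m pendant '[[[0,-1.5,0.7,0,0],[0,-2.5,1.2,0,0],[0,-3,1.45,0,0],[0,-3,1.45,0,0],[0,-3,1.45,0,0],[0,-3,1.45,0,0],[0,-2.3,1.1,0,0],[0,-1.2,0.6,0,0]]]'
python3 -m pendant '[[[0,0,0,1.5,0],[0,0,0,1.5,0],[0,0,0,1,0],[0,0,0,0.5,0],[0,0,0,0,0],[0,0,0,0,0]]]'
python3 - <<'E'
from h import *
need([.597,.086,.18],88.75)
d=robot.read_camera('scene');c=robot.read_camera('top')
cv2.imwrite('pics/s6raw.png',d['img']);cv2.imwrite('pics/t6raw.png',c['img'])
cv2.imwrite('pics/s6.png',np.hstack([cv2.resize(d['img'][165:265,235:315],(400,500),interpolation=cv2.INTER_CUBIC),cv2.resize(c['img'][140:220,255:319],(400,500),interpolation=cv2.INTER_CUBIC)]))
E
```

```text
t: 15.45
tool_pos: [0.5986, 0.0841, 0.2286]
orientation: [2.248, 2.193, -0.001]
force: [0.7, 0.5, -3.9]
opening: 0.0137
gripper_force: 40.0
t: 16.05
tool_pos: [0.5978, 0.0878, 0.1838]
orientation: [2.244, 2.199, 0.0]
force: [-0.7, 0.3, -1.8]
opening: 0.0139
gripper_force: 40.0
t 16.05 pos [0.5978 0.0878 0.1838] need cm [-0.19 -0.08  0.38] yaw 88.85 roll 0.1 F [-0.7  0.3 -1.8] op 0.0139 gf 40.0 tilt [ 0.  0. -1.] q6 0.08
```

View pics/s6.png

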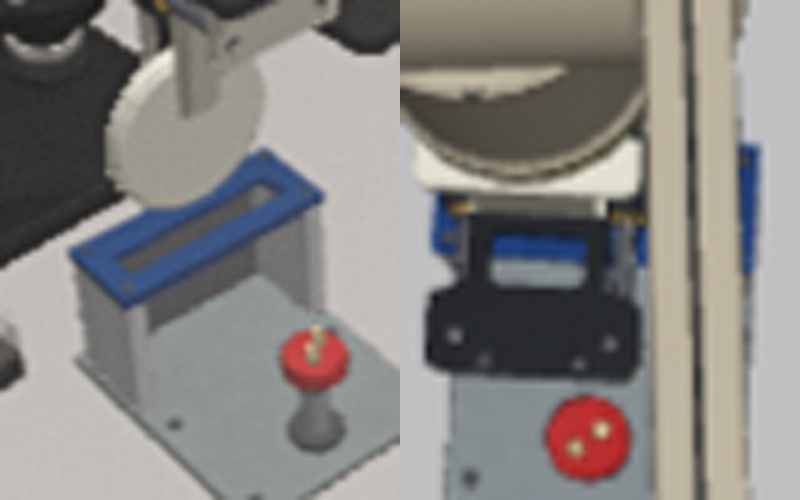

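The left half shows the blank upright above the guard, with its lower edge near crop (165,208) and the slot from (115,262) to (280,185). The puck is still centred on the post. I'll fit the guard box and the held blank to work out the correction.

Run:
```python
from fit import *
c=robot.read_camera('top');d=robot.read_camera('scene');s=robot.read_state();p=s['tool_pos']
t=cv2.imread('pics/top0.png');s0=cv2.imread('pics/scene0.png')
def guard(v):
    R2=np.array([[np.cos(v[2]),-np.sin(v[2])],[np.sin(v[2]),np.cos(v[2])]])
    return np.array([[*(v[:2]+R2@[a*.027,b*.068]),z] for a in(-1,1) for b in(-1,1) for z in(.092,.1)])
D=[]
for cc,im,b in((c,t,(252,155,320,190)),(d,s0,(240,185,312,245))):
    x0,y0,x1,y1=b;g=im[y0:y1,x0:x1].astype(float);m=np.clip((g[...,0]-g[...,2]-20)/50,0,1)
    # fill the slot hole by hull of mask
    ys,xs=np.where(m>.5);h=np.zeros(m.shape,np.uint8);cv2.fillConvexPoly(h,cv2.convexHull(np.c_[xs,ys].astype(np.int32)),1);m=np.where(cv2.erode(h,np.ones((5,5)))>0,1,m)
    D.append((cc,m,b))
for idx in((0,),(1,),(0,1)):
    f=lambda v:sum(((render(D[i][0],guard([v[0],v[1],v[2]/10]),D[i][2])-D[i][1])**2).sum() for i in idx)
    v0=np.array([.597,.086,-.22]);r=minimize(f,v0,method='Nelder-Mead',options=dict(initial_simplex=np.array([v0,v0+[.006,0,0],v0+[0,.006,0],v0+[0,0,.4]])))
    print('guard',idx,r.x[:2].round(4),np.degrees(r.x[2]/10).round(2),round(r.fun,1))
# held blank in scene: predicted extremes
P=disc(p[0],p[1],p[2]-.0135,np.radians(-1.25));q=np.array([proj(d,x) for x in P]);print('pred blank u min/max v max',q.min(0).round(1),q.max(0).round(1))
im=cv2.imread('pics/s6raw.png').astype(int)
for r in(193,197): print(r,im[r,252:262].max(1),im[r,280:294].max(1))
for k in(265,268,271): print(k,im[200:212,k].max(1), im[200:212,k,0]-im[200:212,k,2])
```

```text
guard (0,) [0.5978 0.086 ] -1.51 13.6
guard (1,) [0.5991 0.0822] -0.04 83.1
guard (0, 1) [0.598  0.0854] -1.47 104.4
pred blank u min/max v max [254.3 171.3] [287.3 206.5]
193 [ 53  51  49  54 115 139 151 160 157 157] [157 158 158 158 157 167 188 196 196 195 195 194 194 194]
197 [ 53  50  51  53 106 131 138 151 157 157] [159 159 137 129 127 125 124 119 120 121 131 145 167 187]
265 [156 155 158 157 159 158 129 125 129 129 130 127] [-12 -13 -12 -13 -13 -17  11  59  75  73  72  70]
268 [157 157 156 157 160 161 127 127 132 132 115  94] [-15 -12 -12 -13 -14 -17  13  60  76  76  59  34]
271 [155 158 157 159 160 154 128 130 123  97  85  85] [-13 -13 -13 -13 -16 -15  36  74  69  42  12  -1]
```

Run:
```python
from fit import *
from scipy.optimize import least_squares
d=robot.read_camera('scene');p=robot.read_state()['tool_pos'];need([.597,.086,.18],88.5)
print('guard centre (scene)',ray(d,274.1,209.2,.1))
def res(v,z=None):
    q=np.array([proj(d,x) for x in disc(v[0],v[1],v[2] if z is None else z,np.radians(-1.3),240)],np.float32);h=cv2.convexHull(q)[:,0,:];h=np.vstack([h,h[:1]])
    def cut(ax,val,last):
        o=[]
        for a,b in zip(h[:-1],h[1:]):
            if (a[ax]-val)*(b[ax]-val)<0: o.append(a[1-ax]+(val-a[ax])*(b[1-ax]-a[1-ax])/(b[ax]-a[ax]))
        return (max(o) if last else min(o)) if o else 0
    return [cut(1,193,0)-255.83,cut(1,197,0)-255.9,cut(1,193,1)-285.45,cut(0,265,1)-206.4,cut(0,268,1)-206.4,cut(0,271,1)-206.0]
for z in(p[2]-.0135,p[2]-.0115,None):
    v0=[p[0],p[1]] if z else [p[0],p[1],p[2]-.0135]
    r=least_squares(res,v0,args=(z,),diff_step=1e-3);print(z,r.x.round(4),np.round(r.fun,2))
```

```text
t 16.3 pos [0.5983 0.0873 0.1844] need cm [-0.13 -0.13  0.44] yaw 88.81 roll 0.31 F [ 1.2  0.4 -2.6] op 0.0138 gf 40.0 tilt [ 0.001  0.    -1.   ] q6 0.08
guard centre (scene) [0.59643705 0.0850903  0.1       ]
0.17085922109518478 [0.5967 0.085 ] [-0.43 -0.13  0.51 -0.31  0.02 -0.02]
0.17285922109518478 [0.5947 0.0863] [-0.45 -0.14  0.55 -0.32  0.01 -0.02]
None [0.625  0.0668 0.1418] [-0.07  0.05 -0.04 -0.15  0.14  0.05]
```

The blank and slot centres agree to within 1 mm in the same camera, so I'll lower with force checks.

```bash
python3 -m pendant '[[[0,0,0,1,0.2],[0,0,0,0.8,0],[0,0,0,0.4,0],[0,0,0,0.3,0],[0,0,0,0,0],[0,0,0,0,0]]]'
python3 -m pendant '[[[0,0,0,0.3,0],[0,0,0,0.3,0],[0,0,0,0,0],[0,0,0,0,0]]]'
```

```text
t: 16.9
tool_pos: [0.598, 0.0872, 0.1587]
orientation: [2.248, 2.194, 0.0]
force: [-0.2, 0.9, -2.6]
opening: 0.0141
gripper_force: 40.0
t: 17.3
tool_pos: [0.5978, 0.0872, 0.1525]
orientation: [-2.248, -2.194, 0.0]
force: [0.5, -0.6, -1.5]
opening: 0.0138
gripper_force: 40.0
```

```bash
python3 -m pendant '[[[0,0,0,0.4,0],[0,0,0,0.4,0],[0,0,0,0.4,0],[0,0,0,0,0],[0,0,0,0,0]]]'
python3 -m pendant '[[[0,0,0,0.4,0],[0,0,0,0.4,0],[0,0,0,0.3,0],[0,0,0,0,0],[0,0,0,0,0]]]'
```

```text
t: 17.8
tool_pos: [0.5977, 0.0872, 0.1403]
orientation: [-2.248, -2.194, 0.001]
force: [0.4, -0.2, -2.5]
opening: 0.0136
gripper_force: 40.0
t: 18.3
tool_pos: [0.5978, 0.0872, 0.1295]
orientation: [-2.248, -2.194, 0.0]
force: [0.4, 0.9, -2.1]
opening: 0.0135
gripper_force: 40.0
```

```bash
python3 -m pendant '[[[0,0,0,0.3,0],[0,0,0,0.2,0],[0,0,0,0,0],[0,0,0,0,0]]]'
python3 -m pendant '[[[0,0,0,0.3,0],[0,0,0,0.2,0],[0,0,0,0,0],[0,0,0,0,0]]]'
```

```text
t: 18.7
tool_pos: [0.5978, 0.0872, 0.1246]
orientation: [-2.248, -2.194, 0.0]
force: [-0.2, -0.2, -2.1]
opening: 0.0134
gripper_force: 40.0
t: 19.1
tool_pos: [0.5978, 0.0872, 0.1195]
orientation: [-2.248, -2.194, 0.0]
force: [0.5, -0.6, -1.7]
opening: 0.0138
gripper_force: 40.0
```

```bash
python3 -m pendant '[[[0,0,0,0.3,0],[0,0,0,0.15,0],[0,0,0,0.14,0],[0,0,0,0,0],[0,0,0,0,0],[0,0,0,0,0]]]'
python3 - <<'E'
from h import *
need([.5978,.0872,.1136],88.6)
print(robot.read_state()['wrist_torque'])
d=robot.read_camera('scene')
cv2.imwrite('pics/s7.png',cv2.resize(d['img'][165:265,235:335],(600,600),interpolation=cv2.INTER_CUBIC))
E
```

```text
t: 19.7
tool_pos: [0.598, 0.0872, 0.1138]
orientation: [2.248, 2.194, 0.0]
force: [0.8, 0.9, -2.8]
opening: 0.0135
gripper_force: 40.0
t 19.7 pos [0.598  0.0872 0.1138] need cm [-0.   -0.02  0.02] yaw 88.6 roll 0.0 F [ 0.8  0.9 -2.8] op 0.0135 gf 40.0 tilt [ 0.  0. -1.] q6 0.08
[-0.0144469  -0.08967305  0.02263138]
```

View pics/s7.png

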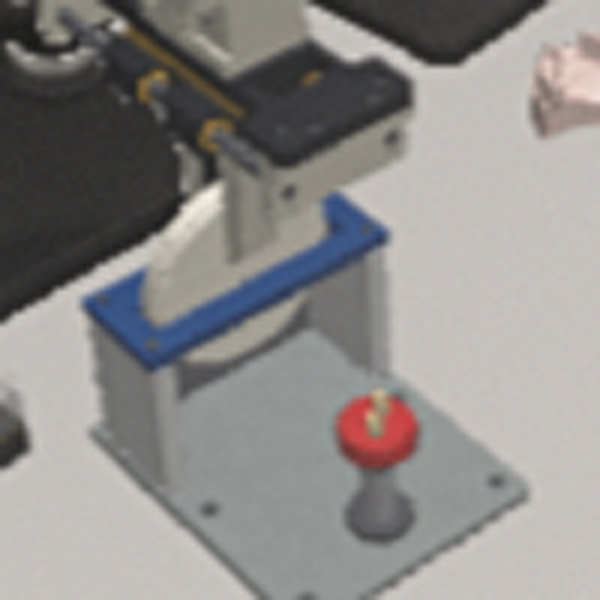

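The blank sits upright half-way through the slot, from about (145,300) to (330,225) in the crop, with no contact force beyond its own weight. The puck is still upright on the post, so I'm handing in.

```bash
python3 -m pendant '[[[0,0,0,0,0],[0,0,0,0,0],[0,0,0,0,0]]]'; python3 -c "
from plant import robot
print(robot.close_job())"
```

```text
t: 20.05
tool_pos: [0.5979, 0.0872, 0.1138]
orientation: [2.248, 2.194, 0.0]
force: [-0.7, -0.3, -2.6]
opening: 0.0137
gripper_force: 40.0
the job is handed in; nothing more can be done
None
```

The job is handed in at about 20 s: the puck stands upright on the post, released, and the thinner blank is held still half-way through the slot with no measurable force on the guard; the verdict was not shown.

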